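# Seat the batten in the drilling jig and throw the toggle clamp

## Robot

A 6-joint arm with a two-finger parallel gripper is mounted at the origin on a cart in front of the work surface, level with it; the furniture and walls round the work are solid. World frame = base frame: x ahead of the robot, y to its left, z up, the work surface at z = 0. Lengths are in mm, angles in rad, forces in N, time in s.
With the tool pointing down it reaches from about 275 to 750 mm from the base axis. Payload 10.2 kg.
Tool frame: the origin (TCP) lies at the very end of the fingers, on their centre line; the grasp point (between the pads) lies arm.hold_point_z behind it (arm.hold_point_z is the distance from the TCP to the grasp point, in mm); z points along the fingers, y is the line along which they close (so a half turn about z gives the same grasp; the last joint's range is limited). The gripper opens to 88 mm and grips with 3 to 60 N. Pads are 18 mm wide; open, the fingers measure 123 mm over their backs; the gripper's body (75 mm by 187 mm) begins 45 mm behind the grasp point.
Start: joints at [0.885, 0.313, 1.498, -0, 1.331, -0.223], TCP at [234.402, 469.773, 201.12] pointing down, gripper open.
Joint ranges: [-2.94, 2.94], [-0.97, 2.17], [0.19, 2.56], [-1.23, 4.37], [0.02, 3.11], [-2.88, 2.88]. Speed limits (rad/s): [2.39, 2.39, 3.01, 3.14, 3.14, 3.14].

## Interface

Orientations are given as a 3x3 rotation matrix whose columns are the frame's x, y, z axes.
In Python, from rig import arm gives the robot as it stands. The module is installed in compiled form; this text tells all that it offers.
- The arm moves only by the shell command python3 -m creep 'ROWS'. ROWS is JSON, a list of rows, each an object with "delta_pos": the shift along the tool's x, y, z in cm, a list of three; "twist": the turn, a rotation vector about the tool's x, y, z in rad, a list of three; "grip": the gripper's target within -1 to 1 (shut at 1, half-way at 0, fully open at -1). In form: [{"delta_pos": [dx, dy, dz], "twist": [wx, wy, wz], "grip": grip}, ...]. A call has 1 to 20 rows; each row is the pose to reach, as a shift and turn from the pose commanded when the call began, along the tool's axes at that moment; what a row does not reach only later rows make up. A row lasts 1/8 s, in which the tool goes at most 62.5 mm and 10.7 degrees, less where a joint would pass 70% of its speed; a pose out of reach is approached as far as the arm can. A call with a gripper value outside its range is refused whole. The fingers move at their own pace and stop on an object; the grip force is fixed at half the most. Time passes only in rows, so rows that repeat a pose let the fingers close. It gives the time, the measured TCP pose, the force, the opening and the grip force at its end, in the units of the state.
- arm.read_state(): the state, without advancing time (a new reading comes with each control period).
- arm.grab_frame(name): name is "scene" or "top" or "wrist"; returns the picture (384x512x3 uint8, blue, green, red); there is no depth.
- arm.calibration(name): a dict with "fx", "fy", "cx", "cy" (pixels), "D" ([k1, k2, p1, p2, k3] as OpenCV has them; the pictures are not rectified), "view" (4x4, takes a point from world to camera coordinates). Camera axes: x right, y down, z forward; pixel columns grow to the right and rows downward; lengths in mm; the calibration is good to about 2 mm. A picture is of the moment at which its call begins: read the wrist's pose just before it. calibration takes no time and is no camera call; for the wrist camera it gives the pose at the moment of the call.
- arm.close_job(): hands the job in; it is judged then, once.
Trained networks look in the newest picture that a camera, given by its name, has taken for a name from the list of things; names that differ only in an ending like _2 or _b are one class to them, and where a whole thing is asked for, a point or a joint stands for the part that bears it (a point fixed in the world has none). Each returns a list of dicts, best first, with "p" (0 to 1); they miss things now and then, are a little off and sometimes report something else, mostly with a low value. They report only what shows in the picture. A call takes as long as a camera call.
- arm.regions_of(camera, label): "mask" (384x512 bool, what is visible of it) and "centre" ([column, row] as shares, 0 to 1, of the picture: columns of its width, rows of its height, amid what is visible of it).
- arm.landmark_of(camera, label): "centre" ([column, row] as shares, 0 to 1, of the picture: columns of its width, rows of its height: a listed point, or the origin of a listed thing).
The state is a dict: "t": time; "joint_positions": joint angles; "qd": joint speeds; "joint_efforts": joint torques, N m; "tcp_pos": TCP position; "ee_rot": TCP orientation; "wrist_force": force on the tool from outside, world axes, zero at the start; "ft_torque": the same for the moment, N m; "finger_gap": finger opening in mm; "grasp_force": force on a finger pad.
Only numpy, scipy, OpenCV 4.12 (cv2) and the standard library are available. Lean on these libraries where they do the work, as an engineer would, in place of code of your own. Each camera call takes 0.05 s, during which the arm holds its last target. There are 200 camera calls.

## Task

Get the wooden batten ready for drilling: push it along its channel in the jig until its end butts against the end stop, then push the handle of the open toggle clamp over past its centre so that it snaps shut onto the batten. Only push, never pick anything up, and leave the other things lying round the jig where they are.

Things in the scene. Friction and masses are not known exactly. Their poses are not given: they have to be found in the camera images.
- jig: Plywood drilling jig fixed on the worktop: board 180 (x) x 380 (y) mm whose top is 18 mm above the worktop. Origin at the centre of its underside, on the worktop; own z up; own +y runs along the channel, from the batten towards the end stop (roughly to the robot's left); own -x faces the robot. Two low aluminium rails (12 mm wide, tops 28 mm above the worktop) run along y and form a channel 44 mm wide centred at own x = +25 mm.
- batten_centre (a point): Centre of the loose wooden batten, 40 (x) x 240 (y) x 30 (z) mm, about 0.16 kg, lying in the jig's channel on the board, with axes along the jig's; centre 33 mm and top 48 mm above the worktop. It slides freely along the channel, 2 mm play on each side.
- batten_near_end (a point): Centre of the batten's free end face (40 x 30 mm, facing the jig's -y), the face to push on; 15 mm above the board. The batten stands 30 mm above the board and 20 mm above the rails, so fingertips 16 mm above the board clear the rails.
- batten_far_end (a point): Centre of the batten's other end face (facing the jig's +y), which is to meet the end stop.
- stop_face (a point): Centre of the end stop's face towards the batten, 15 mm above the board, in line with the batten; axes along the jig's. The stop is an aluminium block 40 mm wide and 32 mm high across the channel with a black round knob at its front, fixed; it starts 30 to 85 mm from the batten's end.
- lever_pivot (a point): Hinge axis (along the jig's y) of the toggle clamp, a steel clamp fixed on the board in front of the batten's middle part; the pivot is 71 mm above the worktop and 60 mm from the batten's centre line on the robot's side. Axes along the jig's. The moving part is a V: a black-gripped handle and, some 53 degrees behind it, a steel arm with a rubber foot 60 mm from the pivot.
- lever_tip (a point): Middle of the rounded end of the clamp's handle, 98 mm from the pivot; the black grip is 18 mm thick and reaches from 33 to 107 mm from the pivot; its highest reach, when upright, is 178 mm above the worktop. Open, the handle leans 29 degrees towards the robot (jig's -x) and the steel arm slants steeply up over the batten to about 75 mm above the pivot; clamped, the handle leans 37 degrees away (jig's +x) over the batten and the foot presses on its top.
- lever_arm (a joint): Angle of the clamp's moving part, rad: 0 open, about 1.15 clamped with the rubber foot on the batten (mechanical limit 1.21). Grows as the handle goes away from the robot towards the batten. An over-centre spring drives it away from 0.57 (handle then about upright) to either end: leaving the open end takes about 5 N at the handle's end, and past about 0.62 it snaps shut by itself and presses the batten with about 7 N.
- torch_b: Bystander, leave alone: small dark torch lying on the worktop in front of the jig, 37 x 122 x 33 mm; origin under its centre.
- sealant_b: Bystander, leave alone: dark tube with a red cap lying behind the jig, 56 x 172 x 37 mm; origin under its centre.
- charger_b: Bystander, leave alone: white plug-in charger block standing behind the jig, 40 x 68 x 28 mm; origin under its centre.

How it is judged (in metres and radians):
On the way, in this order (a step that is already met when the one before it is completed fails the run):
1. the batten's end is against the end stop (within 3 mm) while the clamp is still open (y of batten_far_end in the frame of stop_face above -0.003 m and value of joint lever_arm below 0.3 rad), for 0.2 s.
2. the clamp has snapped over onto the batten (value of joint lever_arm above 1.07 rad and y of batten_far_end in the frame of stop_face above -0.004 m), for 0.2 s.
At the end, for the whole second after the job is handed in: The clamp's joint is past 1.07 rad and its foot presses the batten with more than 2 N; the batten's far end is within 4 mm of the end stop and still in the channel (within 8 mm of the face's centre), at rest (all of step 2 and contact force between clamp and batten above 2 N and distance between batten_far_end and stop_face below 0.008 m and linear speed of batten below 0.01 m/s); the robot touches nothing.
It fails at once if the batten is lifted more than 10 mm (z of batten_centre in the frame of jig above 0.043 m).
It fails at once if the torch is moved more than 20 mm (distance of torch_b from where it was at the start of the episode above 0.02 m).
It fails at once if the tube is moved more than 20 mm (distance of sealant_b from where it was at the start of the episode above 0.02 m).
It fails at once if the charger is moved more than 20 mm (distance of charger_b from where it was at the start of the episode above 0.02 m).
It also fails if it takes over 48 s, if anything falls off the work surface, if the arm or the gripper's body presses on something with over 40 N, if the wrist force passes 120 N, or if a joint passes its speed limit or range.

## Working session

There is one attempt and no reset: what is moved stays moved. The work goes in short steps, Python scripts to look and compute and a shell command to move; the robot and the scene stay as the last step left them, time stands still between calls to the robot, and variables do not carry over. Pictures are saved under pics/ and viewed, at most 10 in all, crops included, and the job is handed in when it is done.

```bash
mkdir -p pics; cat > h.py <<'E'
import numpy as np, cv2
from rig import arm
def ray(cam,c):
    k=arm.calibration(cam); V=np.array(k["view"])
    K=np.array([[k["fx"],0,k["cx"]],[0,k["fy"],k["cy"]],[0,0,1.]])
    n=cv2.undistortPoints(np.array([[[c[0]*512,c[1]*384]]],float),K,np.array(k["D"],float))[0,0]
    R=V[:3,:3]; o=-R.T@V[:3,3]; d=R.T@np.array([n[0],n[1],1]); return o,d/np.linalg.norm(d)
def atz(cam,c,z):
    o,d=ray(cam,c); return o+d*(z-o[2])/d[2]
def proj(cam,P):
    k=arm.calibration(cam); V=np.array(k["view"])
    K=np.array([[k["fx"],0,k["cx"]],[0,k["fy"],k["cy"]],[0,0,1.]])
    return cv2.projectPoints(np.array(P,float).reshape(-1,1,3),cv2.Rodrigues(V[:3,:3])[0],V[:3,3],K,np.array(k["D"],float))[0][:,0]
E
python3 - <<'E'
from h import *
s=arm.read_state(); print(s["t"],s["tcp_pos"],np.round(s["ee_rot"],3),arm.hold_point_z)
Z=dict(jig=0,batten_centre=33,batten_near_end=33,batten_far_end=33,stop_face=33,lever_pivot=71,lever_tip=157,torch_b=0,sealant_b=0,charger_b=0)
im=[]
for cam in("scene","top"):
    f=arm.grab_frame(cam); im.append(f); cv2.imwrite(f"pics/{cam}0.png",f)
    print(cam,np.round(ray(cam,(.5,.5)),2).tolist())
    for n,z in Z.items():
        r=arm.landmark_of(cam,n)[:2]
        print(n,[(round(q["p"],2),np.round(np.array(q["centre"])*[512,384]).tolist(),np.round(atz(cam,q["centre"],z)).tolist()) for q in r])
E
```

```text
0.0 [234.20682129 469.55117039 200.56804336] [[-0.895  0.446 -0.001]
 [ 0.446  0.895 -0.001]
 [ 0.    -0.001 -1.   ]] 18.700000000000003
scene [[182.08, -451.05, 641.85], [0.47, 0.63, -0.62]]
jig [(0.91, [260.0, 235.0], [585.0, 63.0, 0.0]), (0.41, [313.0, 257.0], [636.0, -62.0, 0.0])]
batten_centre [(0.71, [276.0, 231.0], [601.0, 27.0, 33.0])]
batten_near_end [(0.57, [313.0, 262.0], [603.0, -90.0, 33.0])]
batten_far_end [(0.56, [245.0, 204.0], [600.0, 144.0, 33.0])]
stop_face [(0.76, [231.0, 190.0], [603.0, 210.0, 33.0])]
lever_pivot [(0.68, [237.0, 209.0], [550.0, 105.0, 71.0])]
lever_tip [(0.71, [218.0, 189.0], [498.0, 94.0, 157.0])]
torch_b [(0.91, [236.0, 285.0], [456.0, -22.0, 0.0])]
sealant_b [(0.86, [326.0, 223.0], [737.0, 1.0, 0.0])]
charger_b [(0.8, [265.0, 185.0], [713.0, 209.0, 0.0])]
top [[423.46, 85.43, 973.43], [0.2, -0.02, -0.98]]
jig [(0.56, [257.0, 206.0], [582.0, 64.0, 0.0])]
batten_centre [(0.66, [269.0, 199.0], [596.0, 30.0, 33.0]), (0.48, [203.0, 199.0], [596.0, 211.0, 33.0])]
batten_near_end [(0.57, [313.0, 189.0], [624.0, -91.0, 33.0])]
batten_far_end [(0.85, [222.0, 198.0], [600.0, 159.0, 33.0]), (0.56, [289.0, 253.0], [449.0, -21.0, 33.0])]
stop_face [(0.61, [205.0, 198.0], [600.0, 206.0, 33.0])]
lever_pivot [(0.95, [246.0, 218.0], [540.0, 92.0, 71.0])]
lever_tip [(0.55, [245.0, 235.0], [489.0, 95.0, 157.0])]
torch_b [(0.57, [285.0, 253.0], [451.0, -16.0, 0.0])]
sealant_b [(0.91, [279.0, 153.0], [741.0, -3.0, 0.0])]
charger_b [(0.63, [205.0, 167.0], [698.0, 213.0, 0.0])]
```

View pics/top0.png

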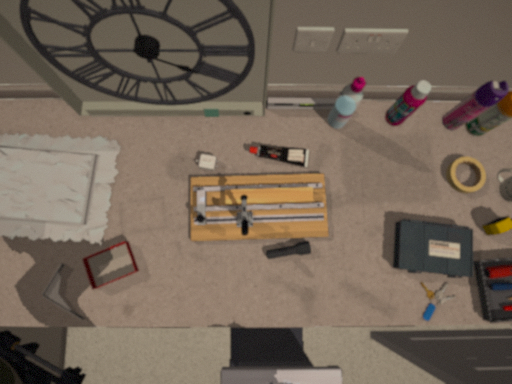

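View pics/scene0.png

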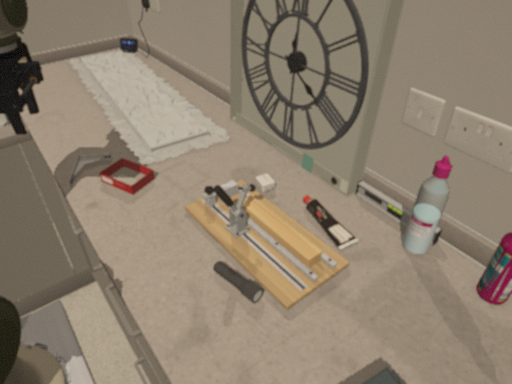

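```bash
python3 - <<'E'
import cv2,numpy as np
a=cv2.resize(cv2.imread("pics/top0.png")[160:260,180:340],(800,500),interpolation=cv2.INTER_CUBIC)
cv2.imwrite("pics/topc.png",a)
b=cv2.resize(cv2.imread("pics/scene0.png")[170:310,175:360],(793,600),interpolation=cv2.INTER_CUBIC)
cv2.imwrite("pics/scenec.png",b)
E
```

```text
(no output)
```

View pics/topc.png

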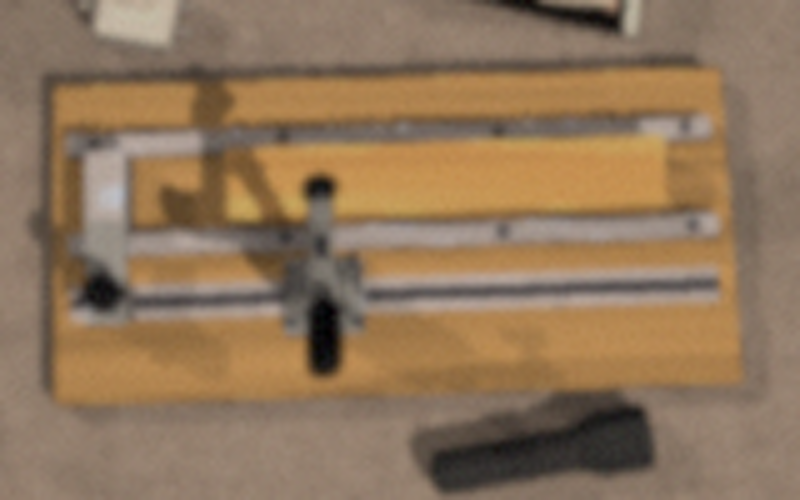

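View pics/scenec.png

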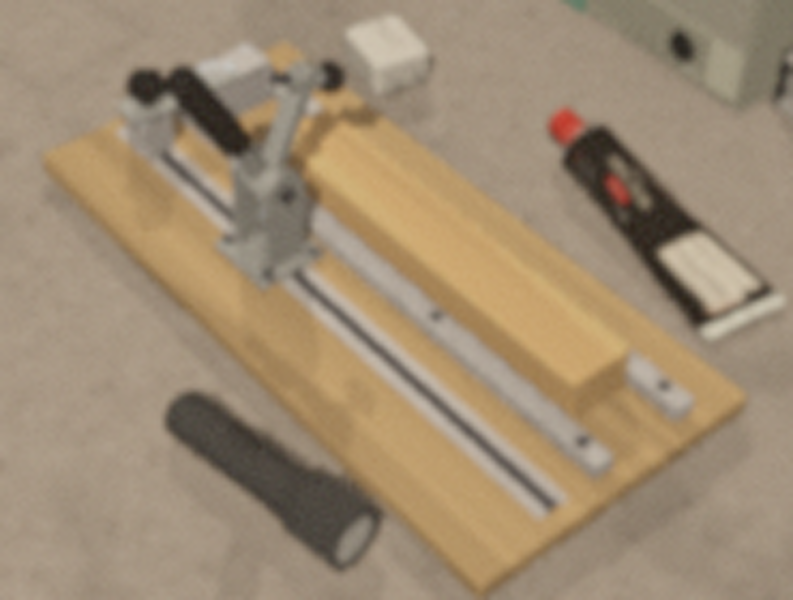

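The top crop shows the jig's corners at about (52,85), (722,70), (742,383) and (52,402). The batten's top runs from columns 228 to 668, the stop's face is at column 128, and the handle end is at (322,365). The scene crop agrees with this.

```bash
python3 - <<'E'
from h import *
def t(u,v,z): return np.round(atz("top",((180+u/5)/512,(160+v/5)/384),z),1)
def s(u,v,z): return np.round(atz("scene",((175+u*185/793)/512,(170+v*140/600)/384),z),1)
for n,p in dict(TL=(52,85,18),TR=(722,70,18),BR=(742,383,18),BL=(52,402,18),nearT=(667,137,48),nearB=(667,208,48),farB=(228,217,48),farT=(232,142,48),stopface_top=(129,187,50),tip=(322,368,150),foot=(320,185,140)).items(): print(n,t(*p))
print("scene")
for n,p in dict(TL=(287,45,18),TR=(745,400,18),BR=(483,590,18),BL=(45,158,18),nearT=(628,350,48),nearB=(577,385,48),tip=(183,80,157),stopT=(240,50,50)).items(): print(n,s(*p))
E
```

```text
TL [662.4 251.2  18. ]
TR [ 672.4 -129.2   18. ]
BR [ 494.6 -133.4   18. ]
BL [484.2 245.3  18. ]
nearT [626.6 -90.7  48. ]
nearB [587.1 -89.4  48. ]
farB [581.8 148.6  48. ]
farT [623.2 147.1  48. ]
stopface_top [597.8 202.2  50. ]
tip [491.9  96.2 150. ]
foot [582.   97.7 140. ]
scene
TL [661.2 244.8  18. ]
TR [ 671.5 -130.2   18. ]
BR [ 496.4 -136.7   18. ]
BL [484.5 239.   18. ]
nearT [626.6 -89.8  48. ]
nearB [591.4 -91.5  48. ]
tip [498.3  96.6 157. ]
stopT [611.2 221.8  50. ]
```

```bash
R='{"delta_pos":[-60,-36.5,-1],"twist":[0,0,1.08],"grip":1}'; python3 -m creep '[{"delta_pos":[-60,-36.5,-1],"twist":[0,0,1.08],"grip":1},{"delta_pos":[-60,-36.5,-1],"twist":[0,0,1.08],"grip":1},{"delta_pos":[-60,-36.5,-1],"twist":[0,0,1.08],"grip":1},{"delta_pos":[-60,-36.5,-1],"twist":[0,0,1.08],"grip":1},{"delta_pos":[-60,-36.5,-1],"twist":[0,0,1.08],"grip":1},{"delta_pos":[-60,-36.5,-1],"twist":[0,0,1.08],"grip":1},{"delta_pos":[-60,-36.5,-1],"twist":[0,0,1.08],"grip":1},{"delta_pos":[-60,-36.5,-1],"twist":[0,0,1.08],"grip":1},{"delta_pos":[-60,-36.5,-1],"twist":[0,0,1.08],"grip":1},{"delta_pos":[-60,-36.5,-1],"twist":[0,0,1.08],"grip":1},{"delta_pos":[-60,-36.5,-1],"twist":[0,0,1.08],"grip":1},{"delta_pos":[-60,-36.5,-1],"twist":[0,0,1.08],"grip":1},{"delta_pos":[-60,-36.5,-1],"twist":[0,0,1.08],"grip":1},{"delta_pos":[-60,-36.5,-1],"twist":[0,0,1.08],"grip":1},{"delta_pos":[-60,-36.5,-1],"twist":[0,0,1.08],"grip":1},{"delta_pos":[-60,-36.5,-1],"twist":[0,0,1.08],"grip":1}]'
python3 - <<'E'
from h import *
s=arm.read_state(); print(s["t"],s["tcp_pos"],np.round(s["ee_rot"],3),s["wrist_force"],s["finger_gap"])
f=arm.grab_frame("wrist"); cv2.imwrite("pics/w1.png",f)
for n,z in dict(batten_near_end=33,batten_centre=33,lever_pivot=71,lever_tip=157,stop_face=33).items():
    print(n,[(round(q["p"],2),np.round(np.array(q["centre"])*[512,384]).tolist(),np.round(atz("wrist",q["centre"],z)).tolist()) for q in arm.landmark_of("wrist",n)[:2]])
print(proj("wrist",[[607.5,-90,33],[543,94,71],[496,96,157]]).round())
E
```

```text
t: 3.1
tcp_pos: [608.2, -124.1, 211.4]
ee_rot: [[-0.029, 1.0, 0.0], [1.0, 0.029, -0.0], [-0.0, 0.0, -1.0]]
wrist_force: [0.3, 0.3, 0.6]
finger_gap: 0.4
grasp_force: 0.0
3.1 [ 608.22913299 -124.07921996  211.44084493] [[-0.029  1.     0.   ]
 [ 1.     0.029 -0.   ]
 [-0.     0.    -1.   ]] [0.30523747 0.28792017 0.60165922] 0.3785391912449543
batten_near_end [(0.62, [256.0, 137.0], [606.0, -92.0, 33.0])]
batten_centre [(0.84, [259.0, 30.0], [606.0, 28.0, 33.0])]
lever_pivot [(0.38, [146.0, 75.0], [487.0, -26.0, 71.0]), (0.3, [238.0, 9.0], [584.0, 38.0, 71.0])]
lever_tip []
stop_face []
[[ 257.  135.]
 [ 195.  -60.]
 [  95. -136.]]
```

View pics/w1.png

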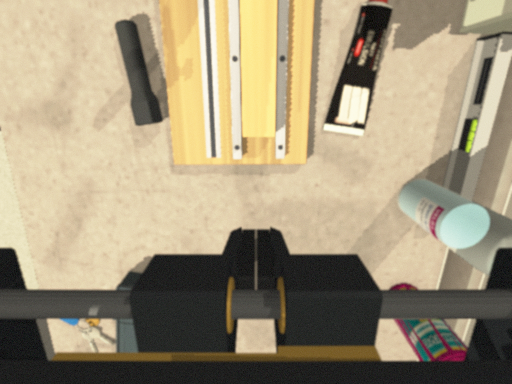

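The wrist view puts the batten's near end at pixel (257,137), or world (607,-91). That matches the other two cameras. I'll descend in line with it and then push.

```bash
python3 -m creep '[{"delta_pos":[0,0,6],"twist":[0,0,0],"grip":1},{"delta_pos":[0,0,12],"twist":[0,0,0],"grip":1},{"delta_pos":[0,0,16],"twist":[0,0,0],"grip":1},{"delta_pos":[0,0,17.6],"twist":[0,0,0],"grip":1},{"delta_pos":[0,0,17.6],"twist":[0,0,0],"grip":1},{"delta_pos":[1,0,17.6],"twist":[0,0,0],"grip":1},{"delta_pos":[1.5,0,17.6],"twist":[0,0,0],"grip":1},{"delta_pos":[2,0,17.6],"twist":[0,0,0],"grip":1},{"delta_pos":[2.5,0,17.6],"twist":[0,0,0],"grip":1},{"delta_pos":[3,0,17.6],"twist":[0,0,0],"grip":1},{"delta_pos":[3.5,0,17.6],"twist":[0,0,0],"grip":1},{"delta_pos":[4,0,17.6],"twist":[0,0,0],"grip":1},{"delta_pos":[4.5,0,17.6],"twist":[0,0,0],"grip":1},{"delta_pos":[5,0,17.6],"twist":[0,0,0],"grip":1},{"delta_pos":[5.5,0,17.6],"twist":[0,0,0],"grip":1},{"delta_pos":[6,0,17.6],"twist":[0,0,0],"grip":1},{"delta_pos":[6.5,0,17.6],"twist":[0,0,0],"grip":1},{"delta_pos":[6.5,0,17.6],"twist":[0,0,0],"grip":1}]'
```

```text
t: 5.65
tcp_pos: [606.5, -59.4, 35.1]
ee_rot: [[-0.028, 1.0, -0.0], [1.0, 0.028, -0.0], [-0.0, -0.0, -1.0]]
wrist_force: [0.4, -0.9, 0.1]
finger_gap: 0.6
grasp_force: 0.0
```

```bash
python3 -m creep '[{"delta_pos":[0.2,0,0],"twist":[0,0,0],"grip":1},{"delta_pos":[0.4,0,0],"twist":[0,0,0],"grip":1},{"delta_pos":[0.6,0,0],"twist":[0,0,0],"grip":1},{"delta_pos":[0.8,0,0],"twist":[0,0,0],"grip":1},{"delta_pos":[0.8,0,0],"twist":[0,0,0],"grip":1}]'
python3 - <<'E'
from h import *
for c in("scene","top"):
    arm.grab_frame(c)
    for n in("batten_far_end","stop_face","batten_near_end"):
        print(c,n,[(round(q["p"],2),np.round(atz(c,q["centre"],33)).tolist()) for q in arm.landmark_of(c,n)[:2]])
E
```

```text
t: 6.28
tcp_pos: [606.3, -51.6, 35.1]
ee_rot: [[-0.028, 1.0, 0.0], [1.0, 0.028, -0.0], [-0.0, 0.0, -1.0]]
wrist_force: [0.6, 0.7, 0.9]
finger_gap: 0.5
grasp_force: 0.0
scene batten_far_end [(0.79, [596.0, 140.0, 33.0])]
scene stop_face [(0.71, [600.0, 212.0, 33.0])]
scene batten_near_end [(0.69, [681.0, 169.0, 33.0]), (0.62, [610.0, -96.0, 33.0])]
top batten_far_end [(0.98, [604.0, 155.0, 33.0])]
top stop_face [(0.59, [597.0, 206.0, 33.0])]
top batten_near_end []
```

```bash
python3 - <<'E'
from h import *
a=arm.grab_frame("scene")[160:300,180:365]
b=arm.grab_frame("top")[150:260,180:340]
cv2.imwrite("pics/c2.png",np.hstack([cv2.resize(a,(400,303),interpolation=2),cv2.resize(b,(400,303),interpolation=2)]))
E
```

```text
(no output)
```

View pics/c2.png

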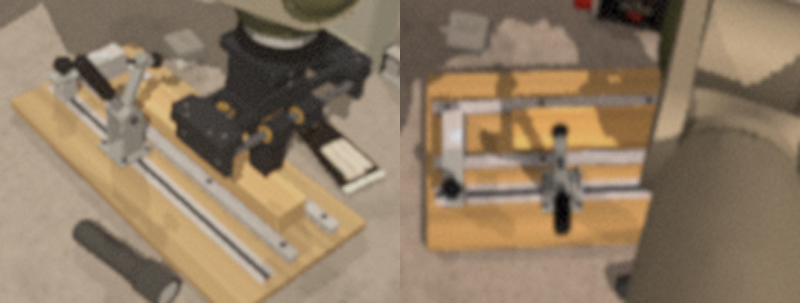

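```bash
python3 - <<'E'
from h import *
s=arm.read_state(); t=s["tcp_pos"]; print(t,s["joint_positions"],s["wrist_force"],s["joint_efforts"])
for z in (20,35,48,60,80): print(z,proj("scene",[[t[0],t[1],z]]).round(1), ((proj("scene",[[t[0],t[1],z]])-[180,160])*[400/185,303/140]).round())
f=arm.grab_frame("wrist"); a=arm.grab_frame("scene")[190:290,230:360]
cv2.imwrite("pics/c3.png",np.hstack([f,cv2.resize(a,(280,384),interpolation=2)][:1]+[cv2.resize(a,(288,221),interpolation=2) if 0 else cv2.copyMakeBorder(cv2.resize(a,(288,221),interpolation=2),0,163,0,0,0)]))
E
```

```text
[606.28279745 -51.79562709  35.14583203] [-2.77519671e-01  6.59663471e-01  1.41933698e+00 -3.95937729e-05
  1.06255975e+00 -3.05389518e-01] [ 0.48342276 -0.79653782 -0.48956481] [-4.46686114e-03 -5.17763793e+01 -2.19770050e+01  5.99080883e-02
  3.77584971e-02 -9.53862354e-05]
20 [[300.8 254.4]] [[261. 204.]]
35 [[301.4 249.5]] [[262. 194.]]
48 [[301.8 245.2]] [[263. 184.]]
60 [[302.3 241.2]] [[264. 176.]]
80 [[303.  234.3]] [[266. 161.]]
```

View pics/c3.png

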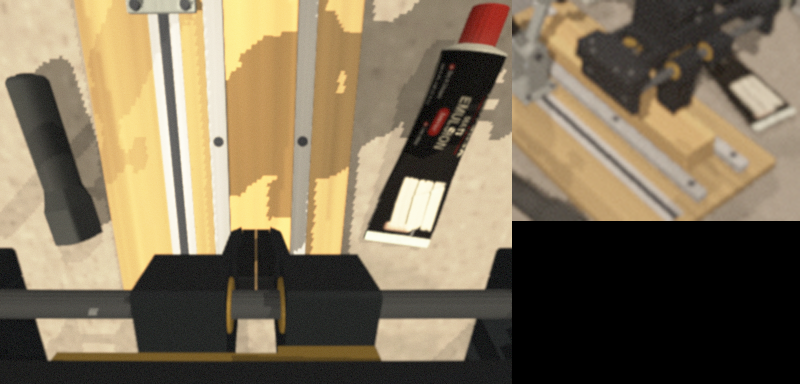

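```bash
python3 - <<'E'
from h import *
k=arm.calibration("wrist"); print(k["fx"],k["D"],np.round(k["view"],3).tolist())
o,d=ray("wrist",(.5,.5)); print(o,d)
for z in(0,28): print(z,atz("wrist",(218/512,142/384),z),atz("wrist",(302/512,142/384),z))
print(atz("wrist",(229/512,200/384),48),atz("wrist",(297/512,200/384),48))
print(proj("wrist",[arm.read_state()["tcp_pos"]]))
E
```

```text
284.917224472634 [-0.00853789  0.          0.          0.          0.        ] [[1.0, 0.029, -0.001, -602.73], [0.027, -0.952, 0.304, -58.222], [0.008, -0.303, -0.953, 211.654], [0.0, 0.0, 0.0, 1.0]]
[602.37442705  25.97465807 218.95310205] [ 0.01001586 -0.3121712  -0.94997306]
0 [574.40276384  -6.49943605   0.        ] [638.74255787  -4.65275349   0.        ]
28 [577.97981555  -2.34660777  28.        ] [634.09175524  -0.73608131  28.        ]
[587.1304451  -36.06267187  48.        ] [630.45377192 -34.81590498  48.        ]
[[258.09641701 215.65502277]]
```

```bash
python3 - <<'E'
from h import *
for dy in(-9,0,9,11):
    print(dy,[(z,proj("wrist",[[606,-52+dy,z]])[0].round(1).tolist()) for z in(35,45,55,60,65,75)])
print([(dy,z,proj("scene",[[606+dx,-52+dy,z]])[0].round(1).tolist()) for dy,dx in((-9,-17),(9,-17),(-9,17)) for z in(35,48,60)])
a=arm.grab_frame("scene")[215:265,270:345]; cv2.imwrite("pics/c4.png",cv2.resize(a,(750,500),interpolation=cv2.INTER_CUBIC))
E
```

```text
-9 [(35, [257.3, 227.6]), (45, [257.4, 234.0]), (55, [257.5, 241.1]), (60, [257.5, 244.9]), (65, [257.6, 248.9]), (75, [257.7, 257.7])]
0 [(35, [257.7, 215.9]), (45, [257.8, 221.8]), (55, [257.9, 228.3]), (60, [258.0, 231.8]), (65, [258.0, 235.6]), (75, [258.2, 243.7])]
9 [(35, [258.1, 203.8]), (45, [258.2, 209.2]), (55, [258.3, 215.1]), (60, [258.4, 218.4]), (65, [258.5, 221.8]), (75, [258.7, 229.2])]
11 [(35, [258.2, 201.1]), (45, [258.3, 206.3]), (55, [258.4, 212.2]), (60, [258.5, 215.3]), (65, [258.6, 218.6]), (75, [258.8, 225.9])]
[(-9, 35, [298.2, 255.7]), (-9, 48, [298.6, 251.4]), (-9, 60, [299.0, 247.4]), (9, 35, [292.5, 250.7]), (9, 48, [292.9, 246.4]), (9, 60, [293.2, 242.4]), (-9, 35, [310.1, 248.6]), (-9, 48, [310.6, 244.3]), (-9, 60, [311.2, 240.3])]
```

View pics/c4.png

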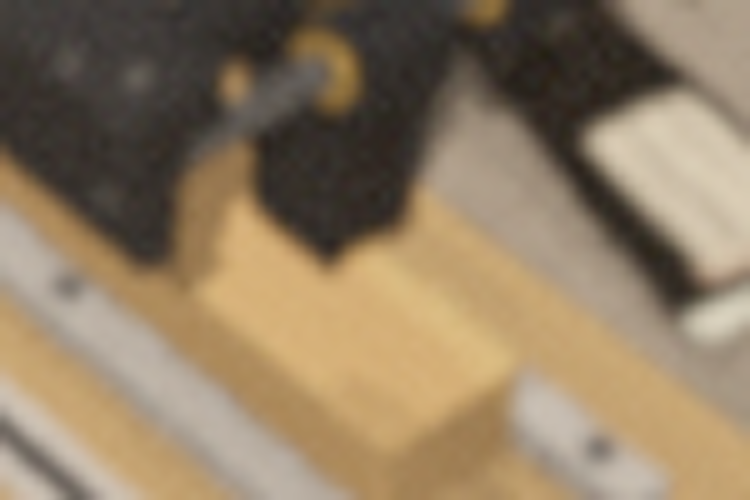

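The reading says the tip is at z 35, but both views put the real tip about 20–25 mm higher. In c4 the tip corner is at (328,268), hovering over the batten, and the batten is still at its starting place. I'll back off and probe the board by touch to find the true tip height.

```bash
python3 -m creep '[{"delta_pos":[0,0,-2],"twist":[0,0,0],"grip":1},{"delta_pos":[-3,0,-2],"twist":[0,0,0],"grip":1},{"delta_pos":[-6,0,-2],"twist":[0,0,0],"grip":1},{"delta_pos":[-6.7,0,-2],"twist":[0,0,0],"grip":1},{"delta_pos":[-6.7,0,-2],"twist":[0,0,0],"grip":1},{"delta_pos":[-6.7,0,0],"twist":[0,0,0],"grip":1},{"delta_pos":[-6.7,0,1.2],"twist":[0,0,0],"grip":1},{"delta_pos":[-6.7,0,1.8],"twist":[0,0,0],"grip":1},{"delta_pos":[-6.7,0,2.2],"twist":[0,0,0],"grip":1},{"delta_pos":[-6.7,0,2.2],"twist":[0,0,0],"grip":1}]'; python3 - <<'E'
from h import *
a=arm.grab_frame("scene")[220:290,280:365]; cv2.imwrite("pics/c5.png",cv2.resize(a,(728,600),interpolation=cv2.INTER_CUBIC))
t=arm.read_state()["tcp_pos"]
for z in(13,25,35,48): print(z,(proj("scene",[[t[0],t[1],z]])-[280,220])*8.57)
print(arm.landmark_of("scene","batten_near_end")[:1])
E
```

```text
t: 8.18
tcp_pos: [608.2, -118.6, 13.2]
ee_rot: [[-0.028, 1.0, 0.0], [1.0, 0.028, -0.0], [-0.0, 0.0, -1.0]]
wrist_force: [0.3, -0.3, -0.4]
finger_gap: 0.4
grasp_force: 0.0
13 [[370.3482791  476.35361626]]
25 [[375.97048713 443.53107281]]
35 [[380.7334783  415.69537454]]
48 [[387.03379611 378.8339674 ]]
[{'centre': [0.5186, 0.4807], 'p': 0.17}]
```

View pics/c5.png

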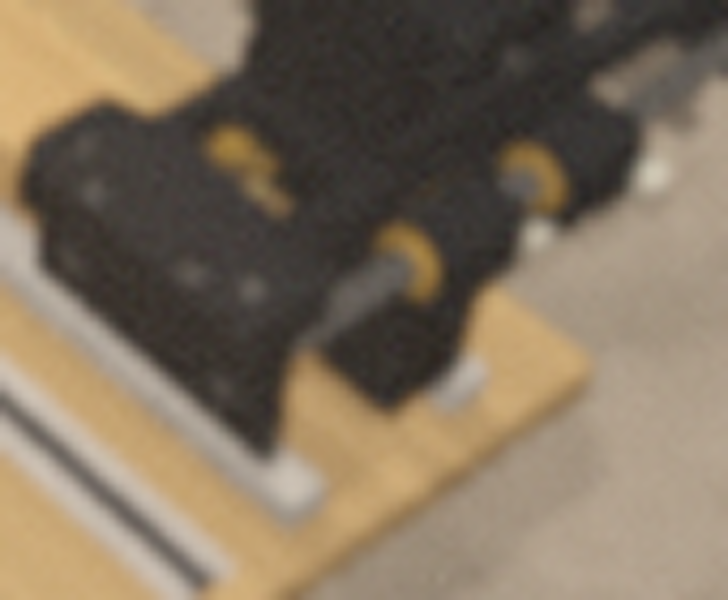

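```bash
python3 - <<'E'
from h import *
# intersect ray of left block's lower corner with x planes
o,d=ray("scene",((280+270/8.57)/512,(220+455/8.57)/384))
for x in(508,514,520,535,550,570): print(x,(o+d*(x-o[0])/d[0]).round())
o,d=ray("scene",((280+388/8.57)/512,(220+408/8.57)/384))
for x in(590,600,608): print(x,(o+d*(x-o[0])/d[0]).round())
E
```

```text
508 [ 508. -173.  144.]
514 [ 514. -167.  135.]
520 [ 520. -162.  125.]
535 [ 535. -150.  102.]
550 [ 550. -137.   80.]
570 [ 570. -120.   49.]
590 [ 590. -135.   65.]
600 [ 600. -127.   51.]
608 [ 608. -121.   40.]
```

```bash
python3 -m creep '[{"delta_pos":[0,0,0.3],"twist":[0,0,0],"grip":1},{"delta_pos":[0,0,0.6],"twist":[0,0,0],"grip":1},{"delta_pos":[0,0,0.6],"twist":[0,0,0],"grip":1}]'; python3 -m creep '[{"delta_pos":[0,0,0.2],"twist":[0,0,0],"grip":1},{"delta_pos":[0,0,0.4],"twist":[0,0,0],"grip":1},{"delta_pos":[0,0,0.4],"twist":[0,0,0],"grip":1}]';python3 -m creep '[{"delta_pos":[0,0,0.2],"twist":[0,0,0],"grip":1},{"delta_pos":[0,0,0.4],"twist":[0,0,0],"grip":1},{"delta_pos":[0,0,0.4],"twist":[0,0,0],"grip":1}]'
```

```text
t: 8.65
tcp_pos: [608.0, -118.7, 6.8]
ee_rot: [[-0.028, 1.0, -0.0], [1.0, 0.028, 0.0], [0.0, -0.0, -1.0]]
wrist_force: [-0.5, -0.4, 0.6]
finger_gap: 0.1
grasp_force: 0.0
t: 9.02
tcp_pos: [608.1, -118.7, 2.9]
ee_rot: [[-0.028, 1.0, -0.0], [1.0, 0.028, 0.0], [0.0, -0.0, -1.0]]
wrist_force: [0.0, -0.2, 0.2]
finger_gap: 0.4
grasp_force: 0.0
t: 9.4
tcp_pos: [608.1, -118.7, -1.1]
ee_rot: [[-0.028, 1.0, -0.0], [1.0, 0.028, 0.0], [0.0, -0.0, -1.0]]
wrist_force: [0.5, -0.2, -0.5]
finger_gap: 0.3
grasp_force: 0.0
```

```bash
python3 -m creep '[{"delta_pos":[0,0,0.2],"twist":[0,0,0],"grip":1},{"delta_pos":[0,0,0.2],"twist":[0,0,0],"grip":1}]'; python3 -m creep '[{"delta_pos":[0,0,0.2],"twist":[0,0,0],"grip":1},{"delta_pos":[0,0,0.2],"twist":[0,0,0],"grip":1}]';python3 -m creep '[{"delta_pos":[0,0,0.2],"twist":[0,0,0],"grip":1},{"delta_pos":[0,0,0.2],"twist":[0,0,0],"grip":1}]'
```

```text
t: 9.65
tcp_pos: [608.1, -118.7, -3.0]
ee_rot: [[-0.028, 1.0, -0.0], [1.0, 0.028, 0.0], [0.0, -0.0, -1.0]]
wrist_force: [0.4, -0.7, 0.3]
finger_gap: 0.4
grasp_force: 0.0
t: 9.9
tcp_pos: [608.1, -118.7, -5.0]
ee_rot: [[-0.028, 1.0, -0.0], [1.0, 0.028, 0.0], [0.0, -0.0, -1.0]]
wrist_force: [0.1, 0.8, -0.4]
finger_gap: 0.4
grasp_force: 0.0
t: 10.15
tcp_pos: [608.1, -118.7, -7.1]
ee_rot: [[-0.028, 1.0, -0.0], [1.0, 0.028, 0.0], [0.0, -0.0, -1.0]]
wrist_force: [-0.6, 0.3, 0.3]
finger_gap: 0.2
grasp_force: 0.0
```

The tip offset is at least 25 mm. I'll raise to a reading of about 3, which puts the true tip at 28–33, and push.

```bash
python3 -m creep '[{"delta_pos":[0,0,-1],"twist":[0,0,0],"grip":1},{"delta_pos":[0.5,0,-1],"twist":[0,0,0],"grip":1},{"delta_pos":[1,0,-1],"twist":[0,0,0],"grip":1},{"delta_pos":[1.4,0,-1],"twist":[0,0,0],"grip":1},{"delta_pos":[1.8,0,-1],"twist":[0,0,0],"grip":1},{"delta_pos":[2.2,0,-1],"twist":[0,0,0],"grip":1},{"delta_pos":[2.6,0,-1],"twist":[0,0,0],"grip":1},{"delta_pos":[3,0,-1],"twist":[0,0,0],"grip":1},{"delta_pos":[3.4,0,-1],"twist":[0,0,0],"grip":1},{"delta_pos":[3.8,0,-1],"twist":[0,0,0],"grip":1},{"delta_pos":[3.8,0,-1],"twist":[0,0,0],"grip":1}]'
python3 - <<'E'
from h import *
for c in("scene","top"):
    arm.grab_frame(c)
    for n in("batten_far_end","stop_face","batten_near_end"):
        print(c,n,[(round(q["p"],2),np.round(atz(c,q["centre"],33)).tolist()) for q in arm.landmark_of(c,n)[:2]])
E
```

```text
t: 11.52
tcp_pos: [607.1, -80.4, 3.2]
ee_rot: [[-0.028, 1.0, 0.0], [1.0, 0.028, 0.0], [0.0, 0.0, -1.0]]
wrist_force: [-0.4, -0.4, 0.6]
finger_gap: 0.1
grasp_force: 0.0
scene batten_far_end [(0.61, [611.0, 174.0, 33.0])]
scene stop_face [(0.76, [596.0, 199.0, 33.0])]
scene batten_near_end [(0.57, [612.0, -73.0, 33.0])]
top batten_far_end [(0.69, [607.0, 171.0, 33.0])]
top stop_face [(0.88, [601.0, 202.0, 33.0])]
top batten_near_end [(0.69, [612.0, -79.0, 33.0]), (0.52, [584.0, 64.0, 33.0])]
```

The batten is moving: its far end is now at y≈171, with the stop at about 203.

```bash
python3 -m creep '[{"delta_pos":[0.4,0,0],"twist":[0,0,0],"grip":1},{"delta_pos":[0.8,0,0],"twist":[0,0,0],"grip":1},{"delta_pos":[1.2,0,0],"twist":[0,0,0],"grip":1},{"delta_pos":[1.6,0,0],"twist":[0,0,0],"grip":1},{"delta_pos":[2,0,0],"twist":[0,0,0],"grip":1},{"delta_pos":[2.4,0,0],"twist":[0,0,0],"grip":1},{"delta_pos":[2.4,0,0],"twist":[0,0,0],"grip":1}]'; for i in 1; do python3 -m creep '[{"delta_pos":[0.2,0,0],"twist":[0,0,0],"grip":1},{"delta_pos":[0.4,0,0],"twist":[0,0,0],"grip":1},{"delta_pos":[0.4,0,0],"twist":[0,0,0],"grip":1}]'; done
```

```text
t: 12.8
tcp_pos: [606.4, -56.3, 3.1]
ee_rot: [[-0.028, 1.0, -0.0], [1.0, 0.028, 0.0], [0.0, -0.0, -1.0]]
wrist_force: [0.4, -0.2, -0.8]
finger_gap: 0.4
grasp_force: 0.0
t: 13.18
tcp_pos: [606.3, -52.6, 3.1]
ee_rot: [[-0.028, 1.0, -0.0], [1.0, 0.028, 0.0], [0.0, -0.0, -1.0]]
wrist_force: [-0.3, 0.2, -0.5]
finger_gap: 0.2
grasp_force: 0.0
```

```bash
python3 -m creep '[{"delta_pos":[0.2,0,0],"twist":[0,0,0],"grip":1},{"delta_pos":[0.3,0,0],"twist":[0,0,0],"grip":1},{"delta_pos":[0.3,0,0],"twist":[0,0,0],"grip":1}]'
python3 - <<'E'
from h import *
for c in("scene","top"):
    arm.grab_frame(c)
    for n in("batten_far_end","stop_face"):
        print(c,n,[(round(q["p"],2),np.round(atz(c,q["centre"],33)).tolist()) for q in arm.landmark_of(c,n)[:2]])
E
```

```text
t: 13.55
tcp_pos: [606.2, -49.6, 3.1]
ee_rot: [[-0.028, 1.0, -0.0], [1.0, 0.028, 0.0], [0.0, -0.0, -1.0]]
wrist_force: [-0.2, 0.2, -0.1]
finger_gap: 0.3
grasp_force: 0.0
scene batten_far_end [(0.83, [607.0, 197.0, 33.0])]
scene stop_face [(0.7, [570.0, 151.0, 33.0]), (0.61, [603.0, 202.0, 33.0])]
top batten_far_end [(0.61, [596.0, 207.0, 33.0]), (0.4, [548.0, 91.0, 33.0])]
top stop_face [(0.53, [595.0, 205.0, 33.0])]
```

Nearly there. I'll push in short steps until the force rises.

```bash
python3 -m creep '[{"delta_pos":[0.15,0,0],"twist":[0,0,0],"grip":1},{"delta_pos":[0.3,0,0],"twist":[0,0,0],"grip":1},{"delta_pos":[0.3,0,0],"twist":[0,0,0],"grip":1}]'
```

```text
t: 14.22
tcp_pos: [606.2, -46.6, 3.1]
ee_rot: [[-0.028, 1.0, 0.0], [1.0, 0.028, 0.0], [0.0, 0.0, -1.0]]
wrist_force: [-1.5, -0.6, 0.2]
finger_gap: 0.2
grasp_force: 0.0
```

```bash
python3 -m creep '[{"delta_pos":[0.15,0,0],"twist":[0,0,0],"grip":1},{"delta_pos":[0.3,0,0],"twist":[0,0,0],"grip":1},{"delta_pos":[0.3,0,0],"twist":[0,0,0],"grip":1}]'
```

```text
t: 14.6
tcp_pos: [606.7, -45.6, 3.5]
ee_rot: [[-0.028, 1.0, 0.002], [1.0, 0.028, -0.003], [-0.003, 0.002, -1.0]]
wrist_force: [0.0, -9.5, 0.2]
finger_gap: 0.3
grasp_force: 4.7
```

The batten is seated, with 9.5 N of reaction at the stop. I'll hold briefly, back off, rise, and go round to the front of the handle.

```bash
python3 -m creep '[{"delta_pos":[0,0,0],"twist":[0,0,0],"grip":1},{"delta_pos":[0,0,0],"twist":[0,0,0],"grip":1},{"delta_pos":[-1,0,0],"twist":[0,0,0],"grip":1},{"delta_pos":[-3,0,0],"twist":[0,0,0],"grip":1},{"delta_pos":[-3,0,-5],"twist":[0,0,0],"grip":1},{"delta_pos":[-3,0,-10],"twist":[0,0,0],"grip":1},{"delta_pos":[-3,0,-15],"twist":[0,0,0],"grip":1},{"delta_pos":[-3,0,-20],"twist":[0,0,0],"grip":1},{"delta_pos":[-3,-5,-20],"twist":[0,0,0],"grip":1},{"delta_pos":[-3,-10,-20],"twist":[0,0,0],"grip":1},{"delta_pos":[-3,-16.3,-20],"twist":[0,0,0],"grip":1},{"delta_pos":[2,-16.3,-20],"twist":[0,0,0],"grip":1},{"delta_pos":[7,-16.3,-20],"twist":[0,0,0],"grip":1},{"delta_pos":[12,-16.3,-20],"twist":[0,0,0],"grip":1},{"delta_pos":[14.6,-16.3,-20],"twist":[0,0,0],"grip":1},{"delta_pos":[14.6,-16.3,-20],"twist":[0,0,0],"grip":1},{"delta_pos":[14.6,-16.3,-20],"twist":[0,0,0],"grip":1}]'
python3 - <<'E'
from h import *
f=arm.grab_frame("scene"); 
for c in("scene","top"):
    if c=="top": arm.grab_frame(c)
    for n,z in(("batten_far_end",33),("stop_face",33),("batten_near_end",33),("lever_tip",157),("lever_pivot",71)):
        print(c,n,[(round(q["p"],2),np.round(atz(c,q["centre"],z)).tolist()) for q in arm.landmark_of(c,n)[:2]])
E
```

```text
t: 16.73
tcp_pos: [439.3, 96.6, 203.1]
ee_rot: [[-0.027, 1.0, -0.0], [1.0, 0.027, -0.0], [-0.0, -0.0, -1.0]]
wrist_force: [-0.1, -0.1, 0.2]
finger_gap: 0.7
grasp_force: 0.0
scene batten_far_end [(0.9, [607.0, 214.0, 33.0])]
scene stop_face [(0.73, [601.0, 202.0, 33.0])]
scene batten_near_end [(0.65, [609.0, -41.0, 33.0])]
scene lever_tip [(0.89, [500.0, 98.0, 157.0])]
scene lever_pivot [(0.65, [550.0, 109.0, 71.0]), (0.42, [540.0, 6.0, 71.0])]
top batten_far_end [(0.82, [600.0, 199.0, 33.0])]
top stop_face [(0.67, [597.0, 212.0, 33.0])]
top batten_near_end [(0.56, [605.0, -42.0, 33.0])]
top lever_tip []
top lever_pivot [(0.5, [546.0, 93.0, 71.0])]
```

```bash
python3 -m creep '[{"delta_pos":[0,0,5],"twist":[0,0,0],"grip":1},{"delta_pos":[0,0,8.5],"twist":[0,0,0],"grip":1},{"delta_pos":[0,0,8.5],"twist":[0,0,0],"grip":1},{"delta_pos":[0,1,8.5],"twist":[0,0,0],"grip":1},{"delta_pos":[0,2,8.5],"twist":[0,0,0],"grip":1},{"delta_pos":[0,3,8.5],"twist":[0,0,0],"grip":1},{"delta_pos":[0,3.5,8.5],"twist":[0,0,0],"grip":1},{"delta_pos":[0,4,8.5],"twist":[0,0,0],"grip":1},{"delta_pos":[0,4.5,8.5],"twist":[0,0,0],"grip":1},{"delta_pos":[0,4.5,8.5],"twist":[0,0,0],"grip":1}]'
```

```text
t: 18.58
tcp_pos: [483.0, 99.0, 120.7]
ee_rot: [[-0.029, 1.0, -0.002], [1.0, 0.029, -0.001], [-0.001, -0.002, -1.0]]
wrist_force: [-19.7, -1.5, 29.6]
finger_gap: 0.4
grasp_force: 15.2
```

```bash
python3 - <<'E'
from h import *
s=arm.read_state(); print(s["tcp_pos"],s["wrist_force"],s["ft_torque"])
a=arm.grab_frame("scene")[130:240,165:290]; f=arm.grab_frame("wrist")[100:384,80:440]
cv2.imwrite("pics/c6.png",np.hstack([cv2.resize(a,(420,370),interpolation=cv2.INTER_CUBIC),cv2.resize(f,(380,300))[0:300] if 0 else cv2.copyMakeBorder(cv2.resize(f,(380,300)),0,70,0,0,0)]))
for n in("lever_tip","lever_pivot","batten_far_end"): print(n,[(round(q["p"],2),(np.array(q["centre"])*[512,384]).round()) for q in arm.landmark_of("scene",n)[:2]])
t=s["tcp_pos"]; print([(z,((proj("scene",[[t[0]+dx,t[1],z]])[0]-[165,130])*3.36).round()) for dx in(-17,0,17) for z in(121,135,148,165)])
print("tip",[(proj("scene",[[545+98*np.sin(q),96,71+98*np.cos(q)]])[0]-[165,130])*3.36 for q in (-.506,-.3,-.1)])
E
```

```text
[483.00683707  98.96546311 120.74101395] [-19.68146649  -1.50258895  29.63602798] [-0.40260118  2.8509836  -0.10880234]
lever_tip [(0.97, array([219., 185.]))]
lever_pivot [(0.91, array([237., 208.]))]
batten_far_end [(0.87, array([234., 193.])), (0.5, array([321., 224.]))]
[(121, array([134., 260.])), (135, array([132., 243.])), (148, array([131., 226.])), (165, array([129., 204.])), (121, array([158., 250.])), (135, array([156., 233.])), (148, array([155., 216.])), (165, array([153., 194.])), (121, array([181., 240.])), (135, array([179., 222.])), (148, array([178., 206.])), (165, array([177., 184.]))]
tip [array([176.53777569, 198.39923984]), array([201.32552623, 177.11756611]), array([226.97090457, 160.93740562])]
```

View pics/c6.png

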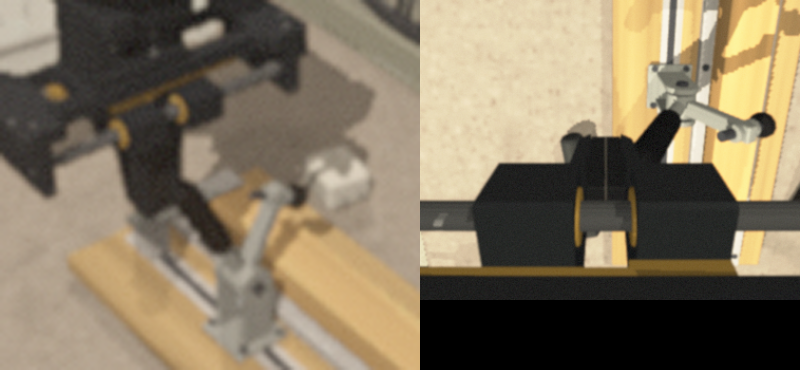

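In c6 the fingertip bottom is at (150,225), which is z ≈ 148. That is right at the rounded handle end at (183,187), so the push goes along the handle. The body sits well above. I'll back off, go 22 mm lower, and push on the grip itself.

```bash
python3 -m creep '[{"delta_pos":[0,-1,0],"twist":[0,0,0],"grip":1},{"delta_pos":[0,-2.5,0],"twist":[0,0,0],"grip":1},{"delta_pos":[0,-2.5,1],"twist":[0,0,0],"grip":1},{"delta_pos":[0,-2.5,2.2],"twist":[0,0,0],"grip":1},{"delta_pos":[0,-2.5,2.2],"twist":[0,0,0],"grip":1},{"delta_pos":[0,-2,2.2],"twist":[0,0,0],"grip":1},{"delta_pos":[0,-1.5,2.2],"twist":[0,0,0],"grip":1},{"delta_pos":[0,-1.2,2.2],"twist":[0,0,0],"grip":1},{"delta_pos":[0,-1.2,2.2],"twist":[0,0,0],"grip":1}]'
```

```text
t: 19.95
tcp_pos: [472.3, 98.6, 96.1]
ee_rot: [[-0.028, 1.0, 0.0], [1.0, 0.028, -0.0], [-0.0, 0.0, -1.0]]
wrist_force: [0.7, 0.8, 0.1]
finger_gap: 0.6
grasp_force: 0.0
```

```bash
python3 -m creep '[{"delta_pos":[0,0.3,0],"twist":[0,0,0],"grip":1},{"delta_pos":[0,0.6,0],"twist":[0,0,0],"grip":1},{"delta_pos":[0,0.6,0],"twist":[0,0,0],"grip":1}]'
```

```text
t: 20.32
tcp_pos: [476.9, 99.0, 96.2]
ee_rot: [[-0.028, 1.0, -0.003], [1.0, 0.028, 0.0], [0.0, -0.003, -1.0]]
wrist_force: [-7.9, 1.2, 4.1]
finger_gap: 0.7
grasp_force: 3.9
```

```bash
python3 -m creep '[{"delta_pos":[0,0.4,0],"twist":[0,0,0],"grip":1},{"delta_pos":[0,0.8,0],"twist":[0,0,0],"grip":1},{"delta_pos":[0,1.2,0],"twist":[0,0,0],"grip":1},{"delta_pos":[0,1.2,0],"twist":[0,0,0],"grip":1}]'
```

```text
t: 20.82
tcp_pos: [489.5, 99.2, 96.0]
ee_rot: [[-0.028, 1.0, -0.001], [1.0, 0.028, 0.0], [0.0, -0.001, -1.0]]
wrist_force: [-4.5, -1.0, 2.9]
finger_gap: 0.3
grasp_force: 2.2
```

The handle is moving, and the force is dropping as expected.

```bash
python3 -m creep '[{"delta_pos":[0,0.5,0],"twist":[0,0,0],"grip":1},{"delta_pos":[0,1,0],"twist":[0,0,0],"grip":1},{"delta_pos":[0,1.5,0],"twist":[0,0,0],"grip":1},{"delta_pos":[0,2,0],"twist":[0,0,0],"grip":1},{"delta_pos":[0,2.5,0],"twist":[0,0,0],"grip":1},{"delta_pos":[0,2.5,0],"twist":[0,0,0],"grip":1}]'
```

```text
t: 21.58
tcp_pos: [515.4, 99.7, 96.0]
ee_rot: [[-0.028, 1.0, 0.0], [1.0, 0.028, -0.0], [-0.0, 0.0, -1.0]]
wrist_force: [-1.2, 0.3, 0.3]
finger_gap: 0.4
grasp_force: 0.5
```

```bash
python3 -m creep '[{"delta_pos":[0,0.5,0],"twist":[0,0,0],"grip":1},{"delta_pos":[0,1,0],"twist":[0,0,0],"grip":1},{"delta_pos":[0,1.5,0],"twist":[0,0,0],"grip":1},{"delta_pos":[0,1.5,0],"twist":[0,0,0],"grip":1}]'
python3 - <<'E'
from h import *
arm.grab_frame("scene")
for n in("lever_tip","lever_pivot","batten_far_end"): print(n,[(round(q["p"],2),(np.array(q["centre"])*[512,384]).round()) for q in arm.landmark_of("scene",n)[:2]])
print("tip",[proj("scene",[[543+98*np.sin(q),96,71+98*np.cos(q)]])[0].round() for q in (-.506,-.2,0,.2,.4,.64)])
E
```

```text
t: 22.08
tcp_pos: [530.4, 100.2, 96.0]
ee_rot: [[-0.028, 1.0, 0.0], [1.0, 0.028, -0.0], [-0.0, 0.0, -1.0]]
wrist_force: [-0.5, 0.1, -0.0]
finger_gap: 0.8
grasp_force: 0.0
lever_tip [(0.59, array([258., 170.])), (0.21, array([239., 208.]))]
lever_pivot [(0.73, array([238., 208.]))]
batten_far_end [(0.92, array([231., 189.]))]
tip [array([217., 189.]), array([228., 180.]), array([236., 176.]), array([243., 174.]), array([250., 173.]), array([258., 174.])]
```

The handle has snapped over: its tip is at (258,170), and the clamped position predicts (258,174). I'll retract and verify.

```bash
python3 -m creep '[{"delta_pos":[0,-3,0],"twist":[0,0,0],"grip":1},{"delta_pos":[0,-7,0],"twist":[0,0,0],"grip":1},{"delta_pos":[0,-10,-4],"twist":[0,0,0],"grip":1},{"delta_pos":[0,-14,-9],"twist":[0,0,0],"grip":1},{"delta_pos":[0,-14,-13],"twist":[0,0,0],"grip":1},{"delta_pos":[0,-14,-13],"twist":[0,0,0],"grip":1},{"delta_pos":[0,-14,-13],"twist":[0,0,0],"grip":1},{"delta_pos":[0,-14,-13],"twist":[0,0,0],"grip":1}]'
python3 - <<'E'
from h import *
for c in("scene","top"):
    arm.grab_frame(c)
    for n,z in(("batten_far_end",33),("stop_face",33),("batten_near_end",33),("lever_tip",149),("torch_b",0),("sealant_b",0),("charger_b",0)):
        print(c,n,[(round(q["p"],2),np.round(atz(c,q["centre"],z)).tolist()) for q in arm.landmark_of(c,n)[:2]])
print(arm.read_state()["qd"],arm.read_state()["wrist_force"])
E
```

```text
t: 23.28
tcp_pos: [389.7, 96.3, 225.0]
ee_rot: [[-0.028, 1.0, -0.002], [1.0, 0.028, 0.0], [0.0, -0.002, -1.0]]
wrist_force: [0.7, -0.6, 1.0]
finger_gap: 0.6
grasp_force: 0.0
scene batten_far_end [(0.61, [602.0, 208.0, 33.0])]
scene stop_face [(0.69, [599.0, 206.0, 33.0])]
scene batten_near_end [(0.71, [570.0, 142.0, 33.0]), (0.68, [559.0, 34.0, 33.0])]
scene lever_tip [(0.59, [612.0, 106.0, 149.0])]
scene torch_b [(0.88, [460.0, -17.0, 0.0])]
scene sealant_b [(0.59, [731.0, -8.0, 0.0])]
scene charger_b [(0.56, [706.0, 205.0, 0.0])]
top batten_far_end [(0.7, [605.0, 208.0, 33.0])]
top stop_face [(0.71, [593.0, 87.0, 33.0]), (0.52, [599.0, 202.0, 33.0])]
top batten_near_end [(0.88, [612.0, -40.0, 33.0])]
top lever_tip [(0.62, [602.0, 98.0, 149.0])]
top torch_b [(0.8, [450.0, -24.0, 0.0])]
top sealant_b [(0.65, [617.0, 82.0, 0.0]), (0.22, [637.0, 100.0, 0.0])]
top charger_b [(0.72, [709.0, 208.0, 0.0])]
[-0.00178519 -0.00037872 -0.00027895 -0.00116101  0.0001788  -0.00078574] [-0.87018405 -0.32575874 -0.68928067]
```

Everything agrees: the batten is at the stop, the handle end is at x≈602 (clamped), and the bystanders have not moved.

```bash
python3 -c "
from rig import arm
print(arm.close_job())"
```

```text
the job is handed in; nothing more can be done
None
```

The batten is pushed up against the end stop, the toggle clamp has snapped shut onto it, and the job is handed in; the last camera check showed the batten at the stop, the clamp closed and the bystanders where they were, but the hand-in gave no verdict and the foot's force was not measured.

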